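# Find the beaker that nests in the sample station's well

## Task

Get the sample station ready for the next run: of the three plain steel beakers, find the widest one that still fits inside the station's round well, lower it in, not dropped from above, and leave it standing upright on the bottom of the well. You may try beakers in the well one after another, but finish with the other two standing upright on the counter.

Things in the scene. Friction and masses are not known exactly. Their poses are not given: they have to be found in the camera images.
- beaker_wide_center (a point): The widest of three plain open stainless-steel beakers, round and straight-sided: 70 mm outside diameter, 110 mm tall, 3 mm wall, about 0.16 kg. It starts upright on the counter. This point is on its axis, half-way up (55 mm above its underside); z points up out of its mouth.
- beaker_middle_center (a point): The middle one of the three steel beakers: 50 mm outside diameter, 100 mm tall, 3 mm wall, the lower edge rounded 2 mm, about 0.11 kg. It starts upright on the counter. This point is on its axis, half-way up (50 mm above its underside); z points up out of its mouth.
- beaker_narrow_center (a point): The narrowest of the three steel beakers: 36 mm outside diameter, 90 mm tall, 3 mm wall, about 0.07 kg. It starts upright on the counter. This point is on its axis, half-way up (45 mm above its underside); z points up out of its mouth.
- well (a point): Round well in the sample station, a low white box (130 x 200 x 50 mm high) fixed to the counter, with a black control strip on its flat top. The well opens upward, ringed in dark metal: 64 mm across, 28 mm deep, mouth 50 mm above the counter. This point: centre of its floor, 22 mm above the counter; z up, y along the box's long side towards the strip, whose 13 mm high knob is 110 mm from the well's axis.

How it is judged:
By the outcome, as a careful person would: the job done as asked, in the order asked, and still so for the second after the job is handed in, with the robot touching nothing.
It also fails if it takes over 50 s, if anything falls off the work surface, if the arm or the gripper's body presses on something with over 40 N, if the wrist force passes 120 N, or if a joint passes its speed limit or range.

## Robot

A 6-joint arm with a two-finger parallel gripper is mounted at the origin on the work surface. World frame = base frame: x ahead of the robot, y to its left, z up, the work surface at z = 0. Lengths are in m, angles in rad, forces in N, time in s.
With the tool pointing down it reaches from about 0.275 to 0.825 m from the base axis. Payload 4.9 kg.
Tool frame: the origin (TCP) lies midway between the tips of the shut fingers; the grasp point (between the pads) lies 19 mm behind it (grip_point_offset is the distance from the TCP to the grasp point, in m); z points along the fingers, x is the direction in which the jaws open and shut, and the axes are right-handed (so a half turn about z gives the same grasp; the last joint's range is limited). The gripper opens to 85 mm and grips with 20 to 120 N. Pads are 22 mm wide; open, the fingers measure 114 mm over their backs; the gripper's body (76 mm by 85 mm) begins 54 mm behind the grasp point. The pads swing forward as they close: fully open they stand 13 mm farther back than shut.
Start: joints at [1.088, 0.326, -0.193, 1.052, 0, 1.437], TCP at [0.188, 0.517, 0.231] pointing down, gripper open.
Joint ranges: [-2.65, 2.65], [-0.97, 1.79], [-1.3, 1.35], [-1.93, 2.1], [-1.47, 1.37], [-3.14, 3.14]. Speed limits (rad/s): [2.57, 2.57, 3.14, 3.14, 3.14, 3.14].

## Interface

Orientations are given as a rotation vector (axis times angle).
In Python, from cell import * gives the robot as it stands. Calls block until the motion is done:
- movep(position, orientation): joint-space move of the TCP to a pose.
- move_l(position, velocity=0.15, rot=None, until_force=None): straight line of the TCP; rot=None keeps the orientation; velocity is the mean speed in m/s. With until_force (N) it stops when the force on the tool has changed by that much, and returns True; else False.
- set_joints(angles): joint-space move.
- let_go() and grab(newtons=None): open the fingers fully, or close them until they stop; newtons is the grip in N (None keeps the last).
- sleep(seconds).
- ik(position, orientation): joint angles nearest the present ones, or None.
- get_state(): the state.
- grab_frame(name): name is "side" or "top"; returns a dict with "img" (384x512x3 uint8, red, green, blue), "fx", "fy", "cx", "cy" (pixels), "cam_to_world" (4x4, takes a point from camera to world coordinates). Camera axes: x right, y down, z forward; pixel columns grow to the right and rows downward; lengths in m; the calibration is good to about 2 mm. A picture is of the moment at which its call begins. There is no depth.
A pose or a line that the arm cannot do raises MotionError and nothing moves.
- sign_off(): hands the job in, once; it reports no verdict.
Trained networks look in the newest picture that a camera, given by its name, has taken for a name from the list of things; names that differ only in an ending like _2 or _b are one class to them, and where a whole thing is asked for, a point or a joint stands for the part that bears it (a point fixed in the world has none). Each returns a list of dicts, best first, with "score" (0 to 1); they miss things now and then, are a little off and sometimes report something else, mostly with a low value. They report only what shows in the picture. A call takes as long as a camera call.
- spot_in(camera, name): "centre" ([column, row] in pixels, amid what is visible of it).
- silhouettes(camera, name): "mask" (384x512 bool, what is visible of it) and "centre" ([column, row] in pixels, amid what is visible of it).
- tip_of(camera, name): "centre" ([column, row] in pixels: a listed point, or the origin of a listed thing).
The state is a dict: "clock": time; "q": joint angles; "joint_velocities": joint speeds; "tau": joint torques, N m; "position": TCP position; "eef_rot": TCP orientation; "contact_force": force on the tool from outside, world axes, zero at the start; "wrist_torque": the same for the moment, N m; "finger_gap": opening from 0.0 (shut) to 1.0 (fully open).
Only numpy, scipy, OpenCV 4.12 (cv2) and the standard library are available. Lean on these libraries where they do the work, as an engineer would, in place of code of your own. Each camera call takes 0.05 s, during which the arm holds its last target.

## Working session

There is one attempt and no reset: what is moved stays moved. The work goes in short steps, each a Python script; the robot and the scene stay as the last script left them, time stands still between calls to the robot, and variables do not carry over. Pictures are saved under pics/ and viewed, and the job is handed in when it is done.

```bash
ls; mkdir -p pics
python3 - <<'E'
from cell import *
import cv2
for c in ("side","top"):
    f=grab_frame(c); cv2.imwrite(f"pics/{c}0.png",f["img"][:,:,::-1])
    print(c,f["fx"],f["fy"],f["cx"],f["cy"],f["cam_to_world"])
    for n in ("beaker_wide_center","beaker_middle_center","beaker_narrow_center","well"):
        print(n,[(d["centre"],round(d["score"],2)) for d in tip_of(c,n)][:3],[(d["centre"],round(d["score"],2)) for d in spot_in(c,n)][:3])
s=get_state();print(s)
E
```

```text
pics
side 390.6510281045216 390.6510281045216 257.5678201908975 189.72922934346354 [[ 0.95906234 -0.18300882  0.21611847  0.38213475]
 [-0.28268742 -0.57299096  0.76926535 -0.69119696]
 [-0.01694841 -0.7988674  -0.60126835  0.6256933 ]
 [ 0.          0.          0.          1.        ]]
beaker_wide_center [([246.3, 275.7], 0.84)] [([247.8, 274.9], 0.89)]
beaker_middle_center [([298.7, 220.1], 0.84)] [([298.4, 220.3], 0.89)]
beaker_narrow_center [([222.7, 218.1], 0.76)] [([226.5, 215.6], 0.72)]
well [([229.1, 167.7], 0.87)] [([226.8, 162.3], 0.83)]
top 435.62301076212134 435.62301076212134 249.93490264297282 188.0929222100281 [[-0.02198242 -0.99022083  0.13776607  0.43594924]
 [-0.99967672  0.02353191  0.00962845  0.01712425]
 [-0.01277619 -0.13750988 -0.99041799  0.96661507]
 [ 0.          0.          0.          1.        ]]
beaker_wide_center [([362.5, 219.7], 0.93)] [([365.0, 216.9], 0.69)]
beaker_middle_center [([298.4, 148.8], 0.97)] [([298.1, 149.3], 0.7)]
beaker_narrow_center [] [([274.1, 220.0], 0.57)]
well [([165.2, 194.9], 0.78)] [([148.5, 199.1], 0.86), ([279.4, 221.0], 0.16)]
{'clock': 0.9, 'q': array([ 1.08774950e+00,  3.26172989e-01, -1.92612538e-01,  1.05201038e+00,
        2.69529075e-05,  1.43659058e+00]), 'joint_velocities': array([ 3.90930022e-04,  3.96680275e-05, -1.73387459e-04, -2.26266906e-03,
        2.14232879e-03, -8.50915391e-04]), 'tau': array([-2.78441612e-04, -4.43317938e+01,  2.62758046e+01,  1.02114642e-03,
       -1.95045632e-04,  1.77369607e-06]), 'position': array([0.18798339, 0.51688656, 0.23129079]), 'eef_rot': array([-2.57321975e+00, -1.80221887e+00,  1.88428879e-05]), 'contact_force': array([ 0.13477211, -0.27184039, -0.14186945]), 'wrist_torque': array([ 0.03348702, -0.00189336, -0.02840227]), 'finger_gap': 0.9965384142336061}
```

View pics/side0.png

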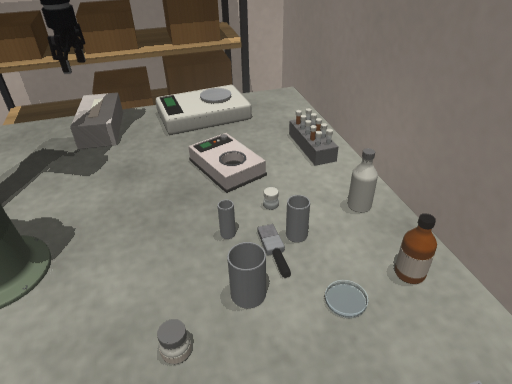

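View pics/top0.png

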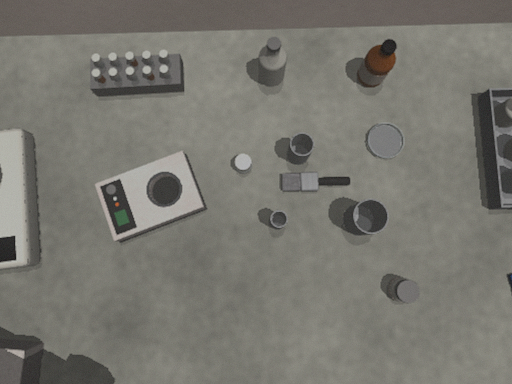

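```bash
cat > h.py <<'E'
import numpy as np
def ray(f,px):
    M=f["cam_to_world"];d=np.array([(px[0]-f["cx"])/f["fx"],(px[1]-f["cy"])/f["fy"],1.0])
    return M[:3,3],M[:3,:3]@d
def onplane(f,px,z):
    o,d=ray(f,px);return o+d*(z-o[2])/d[2]
def proj(f,P):
    M=f["cam_to_world"];p=(np.atleast_2d(P)-M[:3,3])@M[:3,:3]
    return np.c_[f["fx"]*p[:,0]/p[:,2]+f["cx"],f["fy"]*p[:,1]/p[:,2]+f["cy"]]
E
python3 - <<'E'
from cell import *
from h import *
Z={"beaker_wide_center":.055,"beaker_middle_center":.05,"beaker_narrow_center":.045,"well":.022}
for c in ("side","top"):
    f=grab_frame(c)
    for n in Z:
        for fn in (tip_of,spot_in):
            for d in fn(c,n)[:1]: print(c,n,fn.__name__,onplane(f,d["centre"],Z[n]).round(4))
E
```

```text
side beaker_wide_center call [ 0.493  -0.2109  0.055 ]
side beaker_wide_center call [ 0.4929 -0.2029  0.055 ]
side beaker_middle_center call [ 0.6356 -0.0939  0.05  ]
side beaker_middle_center call [0.541  0.1832 0.05  ]
side beaker_narrow_center call [ 0.4944 -0.0318  0.045 ]
side beaker_narrow_center call [ 0.4927 -0.027   0.045 ]
side well call [0.5611 0.1868 0.022 ]
side well call [0.5462 0.2287 0.022 ]
top beaker_wide_center call [ 0.4904 -0.2099  0.055 ]
top beaker_wide_center call [ 0.4918 -0.2125  0.055 ]
top beaker_middle_center call [ 0.6492 -0.0736  0.05  ]
top beaker_middle_center call [ 0.6528 -0.0808  0.05  ]
top beaker_narrow_center call [ 0.4933 -0.0268  0.045 ]
top beaker_narrow_center call [ 0.4953 -0.0321  0.045 ]
top well call [0.5627 0.2124 0.022 ]
top well call [0.5439 0.2413 0.022 ]
```

The side view shows the wide beaker at about (247,275), the middle at (298,219), the narrow at (227,219) and the station well at (233,158). In the top view the well ring is near (165,189) and the middle beaker's mouth near (301,146). I'll zoom in to refine the well and the middle beaker, since the network's well readings disagree.

Run:
```python
from cell import *
from h import *
import cv2
f=grab_frame("top");g=grab_frame("side")
t=f["img"][:,:,::-1]; s=g["img"][:,:,::-1]
a=cv2.resize(t[145:245,90:220],None,fx=5,fy=5,interpolation=cv2.INTER_CUBIC)[:,:]
cv2.imwrite("pics/zt_well.png",a)
b=cv2.resize(s[125:255,180:320],None,fx=4,fy=4,interpolation=cv2.INTER_CUBIC)
cv2.imwrite("pics/zs_well.png",b)
c=cv2.resize(t[120:240,230:400],None,fx=4,fy=4,interpolation=cv2.INTER_CUBIC)
cv2.imwrite("pics/zt_b.png",c)
# dark ring blob
for nm,im,fr,box in(("top",t,f,(140,165,190,213)),("side",s,g,(214,145,252,172))):
    gray=cv2.cvtColor(im.copy(),cv2.COLOR_BGR2GRAY)
    x0,y0,x1,y1=box; r=gray[y0:y1,x0:x1]
    th,m=cv2.threshold(r,0,255,cv2.THRESH_BINARY_INV+cv2.THRESH_OTSU)
    cs,_=cv2.findContours(m,cv2.RETR_EXTERNAL,cv2.CHAIN_APPROX_NONE)
    k=max(cs,key=cv2.contourArea); e=cv2.fitEllipse(k); ctr=np.array(e[0])+[x0,y0]
    print(nm,th,ctr,e[1],e[2],onplane(fr,ctr,.05).round(4))
    P=onplane(fr,ctr,.05); print("dia px per m",np.linalg.norm(proj(fr,P+[.032,0,0])-proj(fr,P-[.032,0,0])))
```

```text
top 119.0 [163.83410072 188.97326469] (33.84538650512695, 34.63636016845703) 55.27035140991211 [0.5659 0.2094 0.05  ]
dia px per m 29.771848652444493
side 145.0 [232.12185287 158.04628181] (14.211200714111328, 26.961326599121094) 86.05931854248047 [0.5633 0.2058 0.05  ]
dia px per m 22.95187558747387
```

View pics/zt_well.png

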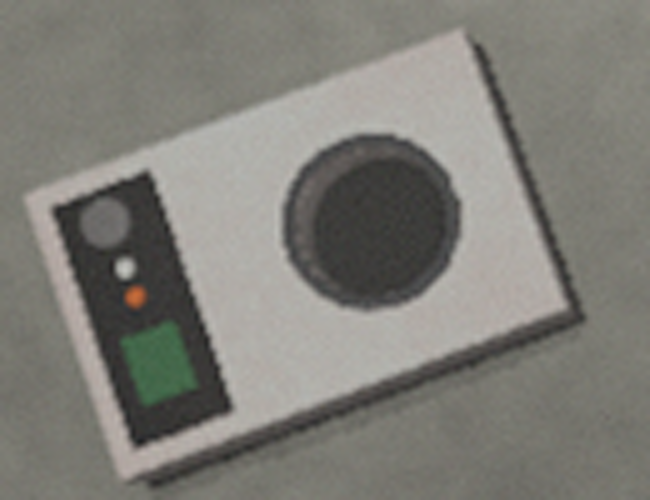

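View pics/zs_well.png

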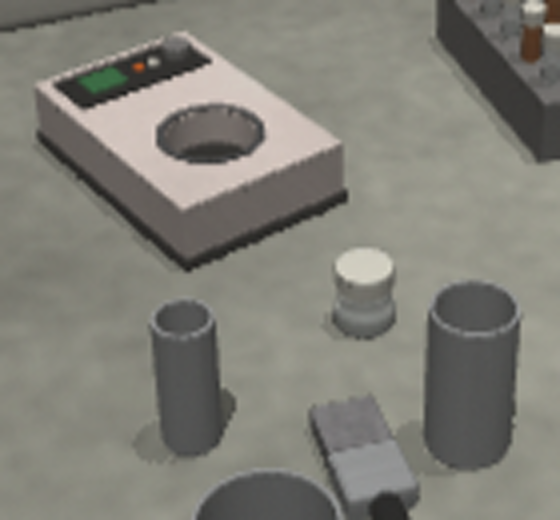

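View pics/zt_b.png

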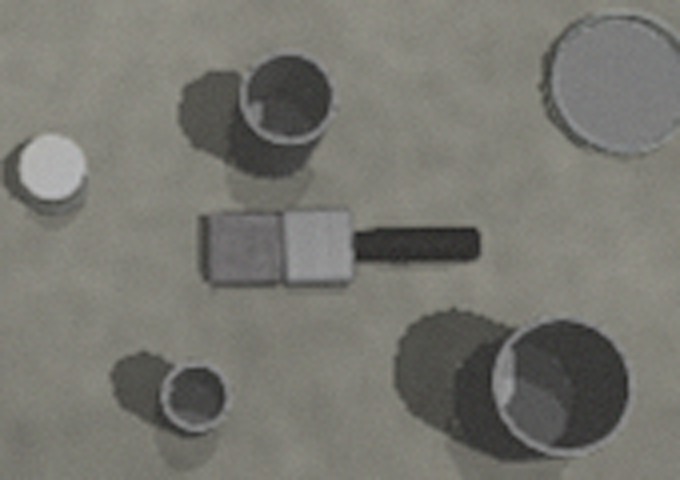

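The well is empty and open. At 64 mm it rules out the 70 mm beaker and takes the 50 mm one, so I go straight for the middle beaker. Next I localise it by its rim (z = 0.10) in both views and plan.

```bash
cat >> h.py <<'E'
from scipy.spatial.transform import Rotation as Ro
def down(a): return (Ro.from_euler("z",a)*Ro.from_euler("x",np.pi)).as_rotvec()
E
python3 - <<'E'
from cell import *
from h import *
f=grab_frame("top");g=grab_frame("side")
print("rim",onplane(f,(301.75,144.5),.1).round(4),onplane(g,(298.2,202),.1).round(4))
for c,fr in(("top",f),("side",g)):
    for d in tip_of(c,"beaker_middle_center")[:1]: print(c,onplane(fr,d["centre"],.05).round(4))
    for d in silhouettes(c,"beaker_middle_center")[:1]:
        # model fit: cylinder silhouette by convex hull vs mask
        import cv2; from scipy.optimize import minimize
        m=d["mask"]
        th=np.linspace(0,2*np.pi,60);ci=np.c_[np.cos(th),np.sin(th)]*.025
        def cost(p):
            P=np.r_[np.c_[ci+p,0*th],np.c_[ci+p,0*th+.1]]
            h=cv2.convexHull((proj(fr,P)*16).round().astype(np.int32))
            r=np.zeros(m.shape,np.uint8);cv2.fillConvexPoly(r,h,1,shift=4)
            return (r.astype(bool)^m).sum()
        r=minimize(cost,[.642,-.083],method="Nelder-Mead",options=dict(initial_simplex=[[.642,-.083],[.652,-.083],[.642,-.073]]))
        print(c,"fit",r.x.round(4),r.fun,m.sum())
print(get_state()["clock"])
for a in (-90,-60,-30,0,20,45,90):
    q=[ik([.64,-.083,.053],down(np.radians(a))),ik([.565,.2078,.08],down(np.radians(a)))]
    print(a,[None if x is None else np.round(x,2) for x in q])
E
```

```text
rim [ 0.6435 -0.0818  0.1   ] [ 0.6417 -0.0871  0.1   ]
top [ 0.6526 -0.0802  0.05  ]
top fit [ 0.6446 -0.0827] 69.0 664
side [ 0.6366 -0.0956  0.05  ]
side fit [ 0.6448 -0.0803] 97.0 989
2.2
-90 [array([-0.24,  0.65, -0.14,  0.77,  0.  ,  2.9 ]), array([ 0.23,  0.55, -0.25,  0.77,  0.  , -2.91])]
-60 [array([-0.24,  0.65, -0.14,  0.77,  0.  ,  2.37]), array([ 0.23,  0.55, -0.25,  0.77,  0.  ,  2.85])]
-30 [array([-0.24,  0.65, -0.14,  0.77,  0.  ,  1.85]), array([ 0.23,  0.55, -0.25,  0.77,  0.  ,  2.32])]
0 [array([-0.24,  0.65, -0.14,  0.77,  0.  ,  1.33]), array([ 0.23,  0.55, -0.25,  0.77,  0.  ,  1.8 ])]
20 [array([-0.24,  0.65, -0.14,  0.77,  0.  ,  0.98]), array([ 0.23,  0.55, -0.25,  0.77,  0.  ,  1.45])]
45 [array([-0.24,  0.65, -0.14,  0.77,  0.  ,  0.54]), array([ 0.23,  0.55, -0.25,  0.77,  0.  ,  1.02])]
90 [array([-0.24,  0.65, -0.14,  0.77,  0.  , -0.24]), array([ 0.23,  0.55, -0.25,  0.77,  0.  ,  0.23])]
```

Run:
```python
from cell import *
from h import *
import cv2
R=down(np.radians(20)); B=[.6437,-.0825]
movep([*B,.20],R)
print(get_state()["clock"])
print(move_l([*B,.056],.12,until_force=8))
s=get_state();print(s["position"].round(4),s["contact_force"].round(2),s["clock"])
for c in("side","top"): cv2.imwrite(f"pics/{c}1.png",grab_frame(c)["img"][:,:,::-1])
```

```text
4.8583
False
[ 0.6444 -0.0826  0.0569] [1.06 0.66 0.1 ] 6.2083
```

View pics/side1.png

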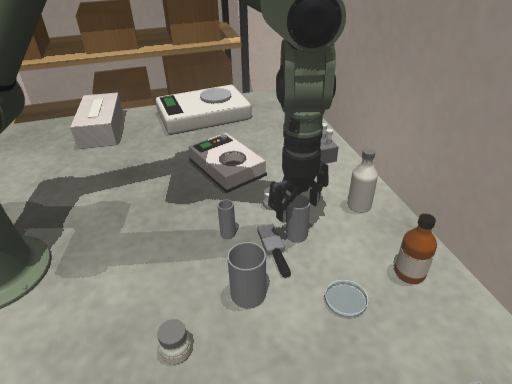

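The side view shows the fingers straddling the middle beaker at about (298,205), with nothing touched. I'll grip, lift and carry it to above the well.

Run:
```python
from cell import *
from h import *
import cv2
R=down(np.radians(20))
grab(40)
s=get_state();print(s["finger_gap"],s["contact_force"].round(2),s["clock"])
p=s["position"]
move_l([p[0],p[1],.165],.1)
s=get_state();print("lift",s["finger_gap"],s["contact_force"].round(2),s["clock"])
move_l([.5648,.2078,.165],.15)
s=get_state();print(s["position"].round(4),s["finger_gap"],s["clock"])
for c in("side","top"): cv2.imwrite(f"pics/{c}2.png",grab_frame(c)["img"][:,:,::-1])
```

```text
0.585084329999003 [-0.3   0.55  3.67] 6.7333
lift 0.5864230165131586 [-0.11  0.12 -1.64] 7.975
[0.565  0.2072 0.1649] 0.5830932730478244 10.1333
```

View pics/side2.png

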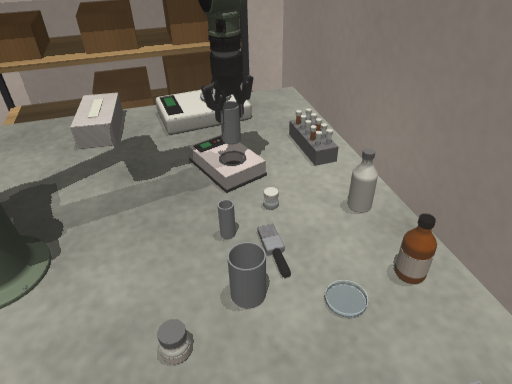

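View pics/top2.png

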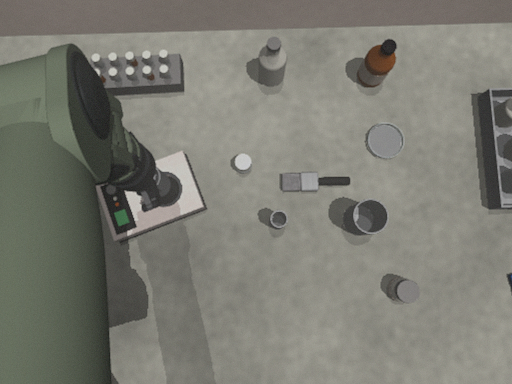

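Run:
```python
from cell import *
from h import *
import cv2
move_l([.5648,.2078,.118],.1)
s=get_state();print(s["position"].round(4),s["contact_force"].round(2),s["clock"])
g=grab_frame("side");f=grab_frame("top");th=np.linspace(0,2*np.pi,40)
for nm,fr,(x0,y0,x1,y1) in(("side",g,(180,95,285,190)),("top",f,(90,145,220,245))):
    k=6 if nm=="side" else 5
    im=cv2.resize(fr["img"][y0:y1,x0:x1,::-1],None,fx=k,fy=k,interpolation=cv2.INTER_CUBIC)
    cv2.imwrite(f"pics/{nm}3.png",im)
    p=s["position"]
    for r,z,c in((.032,.05,(0,255,255)),(.025,p[2]-.056,(0,255,0)),(.025,p[2]+.044,(0,255,0))):
        P=np.c_[p[0]+r*np.cos(th),p[1]+r*np.sin(th),0*th+z]
        q=((proj(fr,P)-[x0,y0]+.5)*k).astype(np.int32)
        cv2.polylines(im,[q],True,c,1)
    cv2.imwrite(f"pics/{nm}3o.png",im)
```

```text
[0.565  0.2078 0.1182] [-0.77  0.1  -1.35] 10.85
```

View pics/side3o.png

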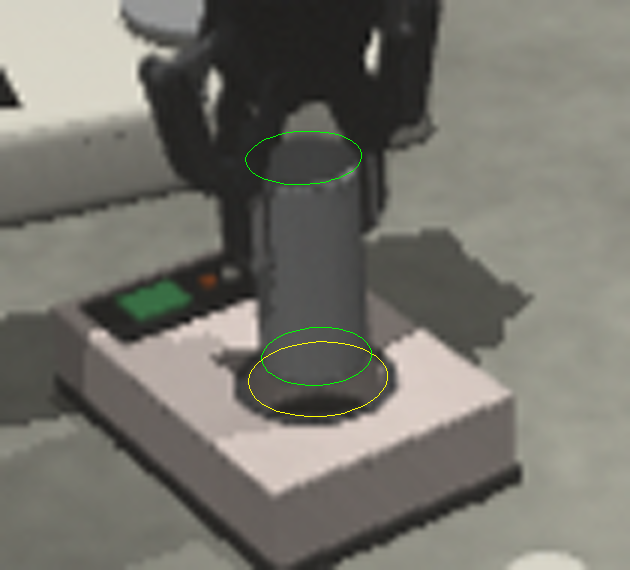

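View pics/top3o.png

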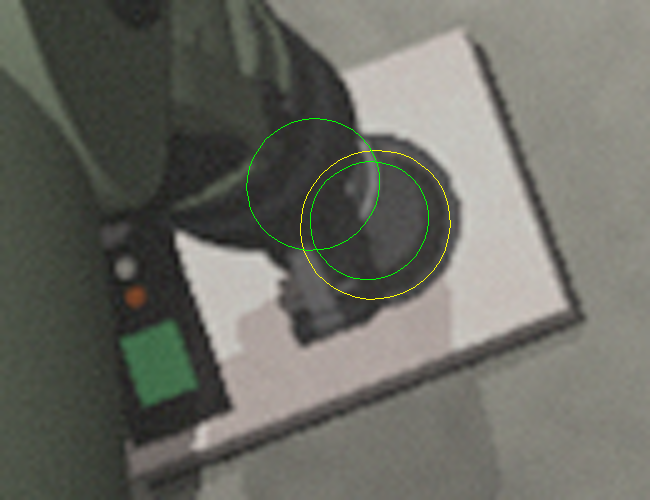

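View pics/side3.png

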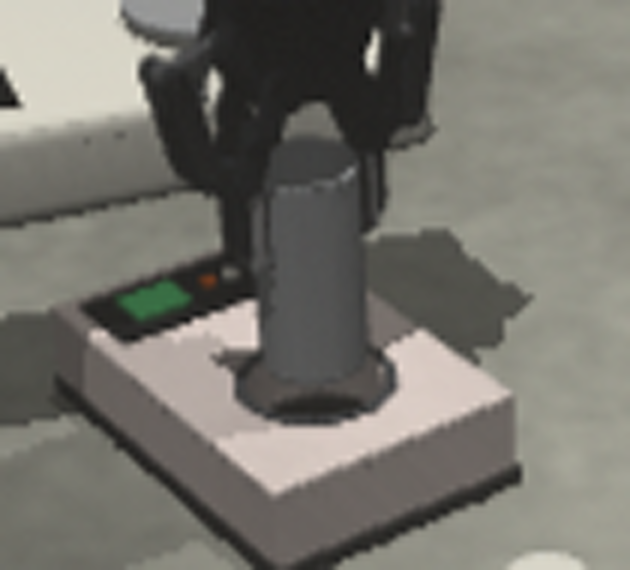

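In both views the projected beaker base and well mouth match the picture within about 2 mm. The side view has the base at (316,383) inside the ring centred at (316,381) in zoom pixels. Clearance is 7 mm, so I'll lower it until it touches the floor, expected at TCP z of about 0.079.

Run:
```python
from cell import *
from h import *
import cv2
r=move_l([.565,.208,.0755],.03,until_force=6)
s=get_state();print(r,s["position"].round(4),s["contact_force"].round(2),s["finger_gap"],s["clock"])
fr=grab_frame("side");x0,y0,x1,y1=180,95,285,190
cv2.imwrite("pics/side4.png",cv2.resize(fr["img"][y0:y1,x0:x1,::-1],None,fx=6,fy=6,interpolation=cv2.INTER_CUBIC))
```

```text
True [0.5649 0.2079 0.0785] [-0.39 -0.2   4.75] 0.5879484481478487 12.15
```

View pics/side4.png

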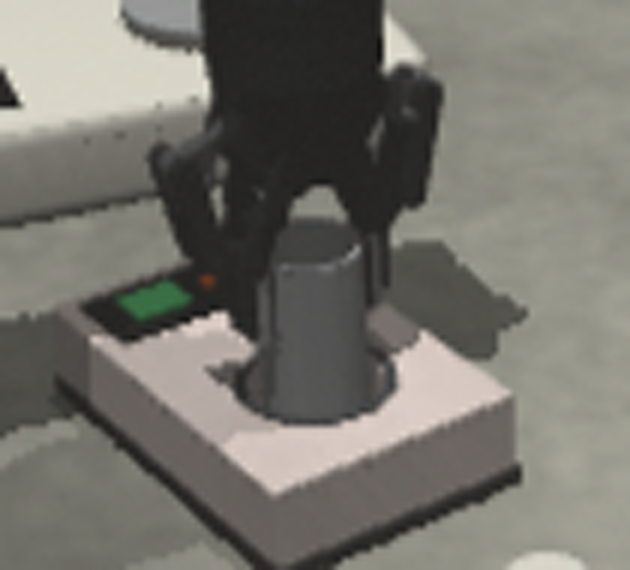

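Contact came at TCP z = 0.0785, where the well floor should be, and the beaker stands inside the ring. I'll release, retreat straight up and check.

Run:
```python
from cell import *
from h import *
import cv2
let_go()
s=get_state();p=s["position"];print(s["contact_force"].round(2),s["finger_gap"])
move_l([p[0],p[1],.24],.1)
movep([.30,.42,.28],down(np.radians(20)))
sleep(.3)
s=get_state();print(s["position"].round(3),s["contact_force"].round(2),s["clock"])
th=np.linspace(0,2*np.pi,60);ci=np.c_[np.cos(th),np.sin(th)]*.025
from scipy.optimize import minimize
ims=[]
for nm,(x0,y0,x1,y1) in(("side",(170,85,320,310)),("top",(90,130,400,250))):
    fr=grab_frame(nm)
    for n in("beaker_middle_center","beaker_wide_center","beaker_narrow_center"):
        t=tip_of(nm,n)
        print(nm,n,[onplane(fr,d["centre"],{"m":.072,"w":.055,"n":.045}[n[7]]).round(4) for d in t[:1]])
    k=2.5
    cv2.imwrite(f"pics/{nm}5.png",cv2.resize(fr["img"][y0:y1,x0:x1,::-1],None,fx=k,fy=k,interpolation=cv2.INTER_CUBIC))
```

```text
[0.23 1.47 1.11] 0.9983131330929519
[0.301 0.42  0.28 ] [-0.51 -0.17  0.1 ] 16.0083
side beaker_middle_center [array([0.5671, 0.1958, 0.072 ])]
side beaker_wide_center [array([ 0.4914, -0.2096,  0.055 ])]
side beaker_narrow_center [array([ 0.4878, -0.2095,  0.045 ])]
top beaker_middle_center [array([0.5753, 0.2124, 0.072 ])]
top beaker_wide_center [array([ 0.4976, -0.2049,  0.055 ])]
top beaker_narrow_center [array([ 0.4973, -0.0292,  0.045 ])]
```

View pics/side5.png

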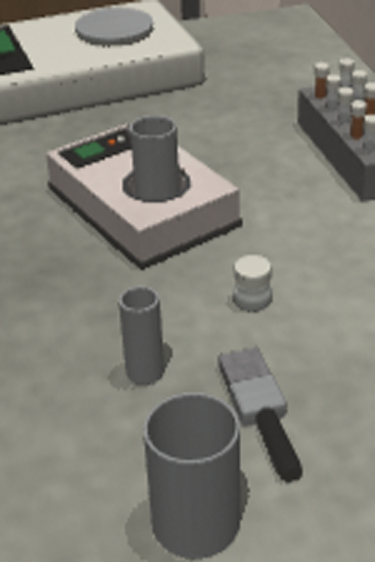

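View pics/top5.png

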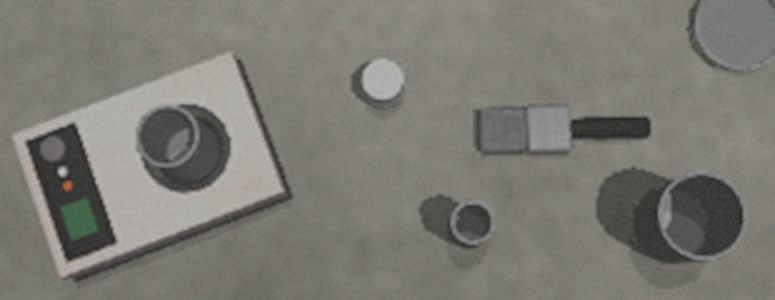

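Run:
```python
from cell import *
from h import *
for nm,px in(("top",(157.2,184)),("side",(231.2,136.6))):
    fr=grab_frame(nm); print(nm,onplane(fr,px,.122).round(4))
```

```text
top [0.5659 0.2074 0.122 ]
side [0.5628 0.1966 0.122 ]
```

The top view puts the rim straight above the well axis, but the side estimate is about 10 mm off in its depth direction. I'll settle that with an overlay.

Run:
```python
from cell import *
from h import *
import cv2
th=np.linspace(0,2*np.pi,60)
out=[]
for nm,(x0,y0,x1,y1) in(("side",(190,115,280,190)),("top",(125,150,215,225))):
    fr=grab_frame(nm);k=5
    im=cv2.resize(fr["img"][y0:y1,x0:x1,::-1],None,fx=k,fy=k,interpolation=cv2.INTER_CUBIC)
    raw=im.copy()
    for r,z,c in((.032,.05,(0,255,255)),(.025,.122,(0,255,0)),(.025,.05,(0,255,0))):
        P=np.c_[.565+r*np.cos(th),.208+r*np.sin(th),0*th+z]
        cv2.polylines(im,[((proj(fr,P)-[x0,y0]+.5)*k).astype(np.int32)],True,c,1)
    out.append(np.vstack([raw,im])[:, :400])
o=np.hstack(out);o=cv2.resize(o,None,fx=.78,fy=.78);cv2.imwrite("pics/ov6.png",o);print(o.shape)
```

```text
(585, 624, 3)
```

View pics/ov6.png

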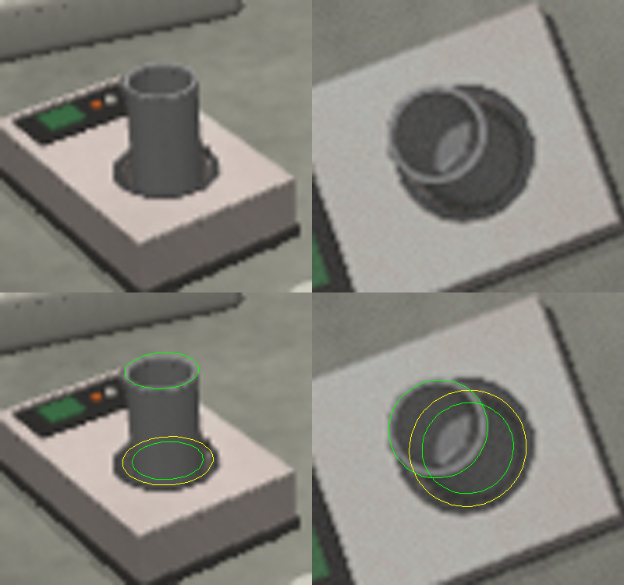

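The overlay settles it. The rim at z = 0.122 m, where it should be if the beaker stands on the well floor, matches in both views to within about 1 px, so the beaker is upright and seated. My earlier side reading was a picking error. The other two beakers still stand where they were, so I'm handing in.

Run:
```python
from cell import *
print(get_state()["clock"]); sign_off()
```

```text
16.6083
the job is handed in; nothing more can be done
```

The 50 mm middle beaker is standing upright on the bottom of the well, and I handed the job in at 16.6 s. I chose it from the given sizes: the well is 64 mm across, so the 70 mm beaker cannot fit. I tried no other beaker in the well and touched neither of the other two.

**Placing:** I gripped the beaker at 40 N, carried it over and lowered it at 0.03 m/s. It touched down at TCP z = 0.0785 m; I had expected about 0.079 m for the well floor. I then opened the gripper and moved the arm clear.

**Last checks:**
- **Overlay:** the rim drawn at z = 0.122 m lines up with the picture to about 1 px in both views, so the beaker is upright and seated.
- **Other beakers:** both pictures show the wide and narrow beakers still upright on the counter where they started.

**Disagreements:**
- A hand-picked rim point in the side view came out about 10 mm off in depth; I put this down to picking error because the overlay agreed.
- The network's side-view point for the seated beaker was also about 12 mm off in depth.
- In the last side picture the network reported the narrow beaker at the wide beaker's spot. The top view and the pictures contradict that.

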